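# Close and lock the controller's cover panel

## Robot

A 6-joint arm with a two-finger parallel gripper is mounted at the origin on the work surface. World frame = base frame: x ahead of the robot, y to its left, z up, the work surface at z = 0. Lengths are in m, angles in rad, forces in N, time in s.
With the tool pointing down it reaches from about 0.3 to 0.875 m from the base axis. Payload 6.4 kg.
Tool frame: the origin (TCP) lies at the very end of the fingers, on their centre line; the grasp point (between the pads) lies 19 mm behind it; z points along the fingers, y is the direction in which the jaws open and shut (so a half turn about z gives the same grasp; the last joint's range is limited). The gripper opens to 85 mm and grips with 20 to 120 N. Pads are 22 mm wide; open, the fingers measure 114 mm over their backs; the gripper's body (76 mm by 85 mm) begins 54 mm behind the grasp point. The pads swing forward as they close: fully open they stand 13 mm farther back than shut.
Start: joints at [-1.426, 0.181, 1.607, -0, 1.354, -0.206], TCP at [0.198, -0.54, 0.231] pointing down, gripper open.
Joint ranges: [-2.99, 2.99], [-0.89, 2.07], [0.3, 2.58], [-1.14, 4.28], [0, 2.63], [-3.12, 3.12]. Speed limits (rad/s): [2.57, 2.57, 3.01, 3.14, 3.14, 3.14].

## Interface

Orientations are given as a unit quaternion [w, x, y, z].
In Python, from bench import * gives the robot as it stands.
- The arm moves only by the tool arm_command, never from a script. Its argument "motion" is text: rows parted by semicolons, each of 7 numbers parted by spaces: the shift along the tool's x, y, z in units of 0.2 m (1.0 is 0.2 m), then the turn, a rotation vector about the tool's x, y, z in units of 60 degrees (1.0 is 60 degrees), then the opening, from 0 (shut) to 1 (fully open). In form: tx ty tz ax ay az grip; .... A call has 1 to 10 rows; each row shifts and turns the pose as measured when the row begins, along the tool's axes as they then stand; what a row does not reach is not made up. A row lasts 1/12 s, in which the tool goes at most 41.7 mm and 7.16 degrees, less where a joint would pass 70% of its speed; a pose out of reach is approached as far as the arm can. A call with a number of a shift or a turn outside -1 to 1 is refused whole. A call with a gripper value outside its range is refused whole. The fingers move at their own pace and stop on an object; the grip force is fixed at half the most. Time passes only in rows, so rows that do not move let the fingers close. It gives the time, the measured TCP pose, the force and the opening at its end, in the units of the state.
- get_obs(): the state, without advancing time (a new reading comes with each control period).
- camera(name): name is "side" or "top"; returns a dict with "img" (420x560x3 uint8, red, green, blue), "intrinsics" (3x3 intrinsics, pixels), "pose" (4x4, takes a point from camera to world coordinates). Camera axes: x right, y down, z forward; pixel columns grow to the right and rows downward; lengths in m; the calibration is good to about 2 mm. A picture is of the moment at which its call begins. There is no depth.
- hand_in(): hands the job in, once; it reports no verdict.
Trained networks look in the newest picture that a camera, given by its name, has taken for a name from the list of things; names that differ only in an ending like _2 or _b are one class to them, and where a whole thing is asked for, a point or a joint stands for the part that bears it (a point fixed in the world has none). Each returns a list of dicts, best first, with "conf" (0 to 1); they miss things now and then, are a little off and sometimes report something else, mostly with a low value. They report only what shows in the picture. A call takes as long as a camera call.
- search_frame(camera, target): "box" ([left, top, right, bottom] in pixels, round what is visible of it).
The state is a dict: "time_s": time; "q": joint angles; "dq": joint speeds; "joint_efforts": joint torques, N m; "eef_pos": TCP position; "eef_rot": TCP orientation; "wrist_force": force on the tool from outside, world axes, zero at the start; "torque": the same for the moment, N m; "opening": opening from 0.0 (shut) to 1.0 (fully open).
Only numpy, scipy, OpenCV 4.12 (cv2) and the standard library are available. Lean on these libraries where they do the work, as an engineer would, in place of code of your own. Each camera call takes 0.05 s, during which the arm holds its last target.

## Task

The cover panel of the vision controller on the table stands ajar: push it fully shut with the fingertips, then set a fingertip in the slot of the big round quarter-turn fastener and turn it clockwise (seen from above) as far as it goes, so that the panel is locked. Do not turn the fastener before the panel is shut and do not lift the panel, and leave the lens, the mouse, the screwdriver and the ring beside it where they are.

Things in the scene. Friction and masses are not known exactly. Their poses are not given: they have to be found in the camera images.
- housing: Grey open-topped controller housing, 250 (x) x 290 (y) x 85 mm high, fixed to the table. Origin at the centre of its underside, z up. Its -x side is the front, which faces the robot, turned by up to 0.45 rad. The panel's hinge line runs along y at x = +113 mm, z = 85 mm.
- panel (a joint): Bare aluminium cover panel on the housing, 234 (x) x 284 (y) x 6 mm thick. Angle in rad: 0 = shut (flat, its upper face 91 mm above the table), positive = front edge raised; starts between 0.2 and 0.45. Its hinge is stiff: the panel stays where it is left, and about 2 to 5 N down near the front edge pushes it shut, against a hard stop at 0.
- panel_left (a point): Point on the panel's bare upper face, 190 mm in front of the hinge line, 100 mm to the +y side of the panel's middle (44 mm from the front edge, about 45 mm clear of the fastener's rim): a good place to push. Moves and tilts with the panel; its axes are the panel's (x away from the front, z out of the upper face).
- panel_right (a point): The same, 100 mm to the -y side.
- fastener (a joint): Black slotted disc, 112 mm diameter, turning about the panel's normal in the panel's middle, 165 mm from the hinge line. Rad: 0 = open (slot along the panel's y), positive = clockwise from above, hard stop at pi/2 = locked (slot front to back); starts 0 to 0.25. Takes 0.12 N m, stays where left. Its tongue swings in under a keeper inside the front wall, and fouls it if the panel is ajar.
- slot (a point): Centre of the floor of the fastener's slot, on its turning axis, 4 mm above the panel's upper face (95 mm above the table when shut). The slot runs through it along this point's own y axis, 32 mm wide, about 90 mm long, closed at both ends by a rim; walls and rim stand 16 mm above this point. Steel floor. z along the turning axis; turns with the fastener.
- lens_mid (a point): Loose black lens barrel, 56 mm diameter x 56 mm high, upright; centre, half-way up. Leave alone.
- mouse_mid (a point): Loose grey computer mouse, 105 x 60 x 34 mm; centre, half-way up. Leave alone.
- driver_grip (a point): Loose black-handled screwdriver, 170 mm long, lying flat; middle of its handle. Leave alone.
- spacer_mid (a point): Loose aluminium spacer ring, 60 mm outer diameter x 16 mm high, lying flat; centre, half-way up. Leave alone.

How it is judged:
On the way, in this order (a step that is already met when the one before it is completed fails the run):
1. the panel is pushed shut with the fastener still open (value of joint panel below 0.03 rad and value of joint fastener below 0.6 rad), for 0.2 s.
2. the fastener is turned to its stop with the panel shut (value of joint panel below 0.03 rad and value of joint fastener above 1.4 rad), for 0.2 s.
At the end, for the whole second after the job is handed in: The panel is shut (within 0.03 rad), the fastener is turned clockwise beyond 1.4 rad (stop at 1.57) and at rest (all of step 2 and velocity of joint fastener between -0.05 and 0.05 rad/s); the robot touches nothing.
It fails at once if the panel is lifted further open (value of joint panel above 0.55 rad).
It fails at once if the fastener is turned while the panel is ajar (value of joint fastener above 0.6 rad and value of joint panel above 0.06 rad).
It fails at once if the lens, mouse, screwdriver or ring is moved or lifted (distance of any of lens_mid, mouse_mid, driver_grip, spacer_mid from where it was at the start of the episode above 0.02 m).
It also fails if it takes over 54 s, if anything falls off the work surface, if the arm or the gripper's body presses on something with over 40 N, if the wrist force passes 120 N, or if a joint passes its speed limit or range.

## Working session

There is one attempt and no reset: what is moved stays moved. The work goes in short steps, Python scripts to look and compute and a tool call to move; the robot and the scene stay as the last step left them, time stands still between calls to the robot, and variables do not carry over. Pictures are saved under pics/ and viewed, and the job is handed in when it is done.

Besides the shell and the picture viewer there is one more tool, called as name(argument=value, ...) on one line, values as JSON. arm_command: Moves the arm, as the interface text tells. Shifts and turns lie within -1 to 1; 1 stands for 0.2 m of shift or 60 degrees of turn. Its arguments: {"type":"object","properties":{"motion":{"type":"string"}},"required":["motion"]}

```bash
ls; mkdir -p pics
python3 - <<'E'
from bench import *
import cv2
for n in ("top","side"):
    c=camera(n); cv2.imwrite(f"pics/{n}0.png",c["img"][:,:,::-1]); print(n,c["intrinsics"].tolist(),c["pose"].round(4).tolist())
    for t in ("housing","panel","fastener","slot","panel_left","panel_right","lens_mid","mouse_mid","driver_grip","spacer_mid"):
        print(t,[( [round(float(v)) for v in d["box"]],round(float(d["conf"]),2)) for d in search_frame(n,t)[:2]])
print(get_obs())
E
```

```text
pics
top [[408.4729528951588, 0.0, 279.4592869484115], [0.0, 408.4729528951588, 202.65920485500916], [0.0, 0.0, 1.0]] [[0.0113, -0.9916, 0.1285, 0.4445], [-0.9999, -0.0124, -0.0074, 0.0476], [0.009, -0.1284, -0.9917, 0.9479], [0.0, 0.0, 0.0, 1.0]]
housing [([282, 120, 443, 271], 0.56)]
panel [([286, 122, 443, 257], 0.93)]
fastener [([338, 174, 394, 230], 0.65)]
slot [([336, 174, 398, 231], 0.65)]
panel_left []
panel_right [([286, 122, 440, 258], 0.89), ([436, 214, 470, 241], 0.19)]
lens_mid [([443, 265, 474, 291], 0.89), ([284, 122, 441, 261], 0.28)]
mouse_mid [([209, 192, 245, 239], 0.68)]
driver_grip [([234, 154, 284, 172], 0.9)]
spacer_mid [([438, 213, 470, 241], 0.62), ([337, 173, 396, 229], 0.22)]
side [[415.20686146659403, 0.0, 275.2922088774177], [0.0, 415.20686146659403, 215.90979978186562], [0.0, 0.0, 1.0]] [[-0.7855, -0.382, 0.4869, 0.1007], [-0.6187, 0.5002, -0.6058, 0.6423], [-0.0121, -0.7771, -0.6293, 0.6785], [0.0, 0.0, 0.0, 1.0]]
housing [([245, 137, 394, 245], 0.67)]
panel [([256, 137, 394, 175], 0.73)]
fastener [([307, 140, 355, 167], 0.94)]
slot [([309, 140, 356, 16
[... 236 characters left out ...]
253, 140, 392, 176], 0.22)]
{'time_s': 1.1, 'q': array([-1.42632342e+00,  1.80821701e-01,  1.60698616e+00,  5.73982467e-06,
        1.35380104e+00, -2.06340097e-01]), 'dq': array([-0.00201063,  0.00051578, -0.00037984,  0.00061899, -0.00048498,
       -0.00033481]), 'joint_efforts': array([ 2.13528727e-05, -4.44851875e+01, -3.51685417e+01, -2.85413571e-04,
        5.30111392e-04,  1.81207002e-05]), 'eef_pos': array([ 0.19760465, -0.53999959,  0.23128294]), 'eef_rot': array([-8.03472419e-06,  9.84655790e-01,  1.74507808e-01,  3.05256794e-06]), 'wrist_force': array([ 0.89260879, -0.22397678,  0.97803708]), 'torque': array([-0.01772275, -0.00791178,  0.08013676]), 'opening': 1.0014785490199858}
```

Run:
```python
import cv2
a=cv2.imread("pics/top0.png")[90:310,190:490]; cv2.imwrite("pics/top0c.png",cv2.resize(a,(780,572),interpolation=cv2.INTER_CUBIC))
a=cv2.imread("pics/side0.png")[100:310,180:420]; cv2.imwrite("pics/side0c.png",cv2.resize(a,(672,588),interpolation=cv2.INTER_CUBIC))
```

```text
(no output)
```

View pics/top0c.png

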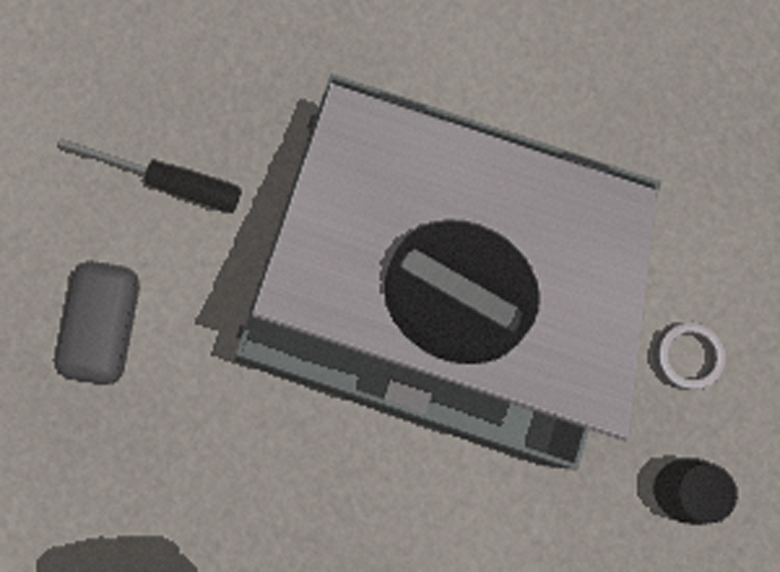

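View pics/side0c.png

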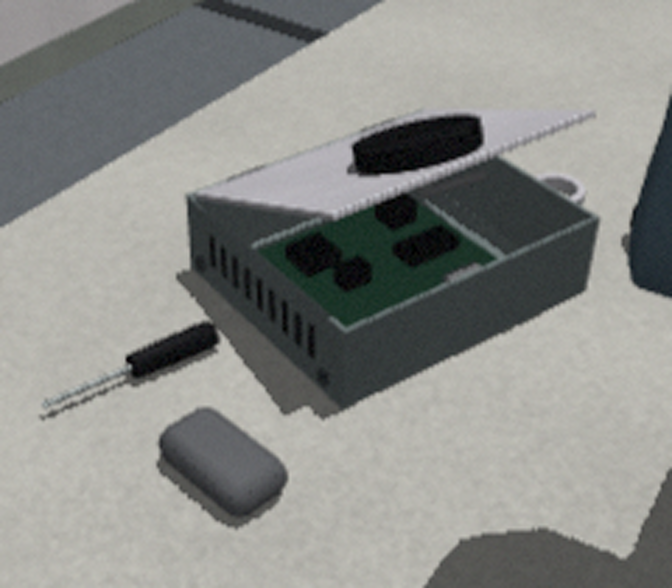

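View pics/top0.png

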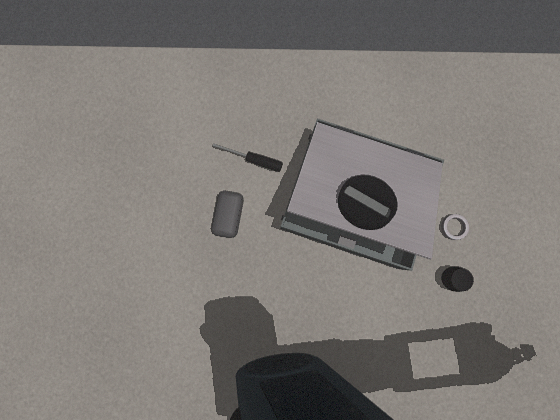

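```bash
cat > h.py <<'E'
import numpy as np
from scipy.optimize import least_squares
from scipy.spatial.transform import Rotation as R
CAM={"top":(np.array([[408.473,0,279.459],[0,408.473,202.659],[0,0,1]]),np.array([[0.0113,-0.9916,0.1285,0.4445],[-0.9999,-0.0124,-0.0074,0.0476],[0.009,-0.1284,-0.9917,0.9479]])),
"side":(np.array([[415.207,0,275.292],[0,415.207,215.91],[0,0,1]]),np.array([[-0.7855,-0.382,0.4869,0.1007],[-0.6187,0.5002,-0.6058,0.6423],[-0.0121,-0.7771,-0.6293,0.6785]]))}
def proj(n,P):
    K,T=CAM[n]; c=T[:,:3].T@(np.asarray(P)-T[:,3]); u=K@c; return u[:2]/u[2]
def H(p,X):
    c,s=np.cos(p[2]),np.sin(p[2]); return np.array([p[0]+c*X[0]-s*X[1],p[1]+s*X[0]+c*X[1],X[2]])
def PN(p,d,y,h):  # d in front of hinge, y, h above panel bottom
    a=p[3]; return H(p,(.113-d*np.cos(a)-h*np.sin(a)*-1*-1*-1 if 0 else .113-d*np.cos(a)+h*np.sin(a),y,.085+d*np.sin(a)+h*np.cos(a)))
E
cat > fit.py <<'E'
from h import *
ob=[("top",(281.5,227.7),lambda p:H(p,(-.125,.145,.085))),("top",(411.9,269.2),lambda p:H(p,(-.125,-.145,.085))),
("top",(317.3,119.2),lambda p:H(p,(.125,.145,.085))),("top",(443.1,161.2),lambda p:H(p,(.125,-.145,.085))),
("top",(286.9,211.9),lambda p:PN(p,.234,.142,.003)),("top",(430.8,258.1),lambda p:PN(p,.234,-.142,.003)),
("side",(303.2,217.1),lambda p:H(p,(-.125,.145,.085))),("side",(393.2,176.8),lambda p:H(p,(-.125,-.145,.085))),
("side",(300.7,247.1),lambda p:H(p,(-.125,.145,0))),
("side",(298.9,176.4),lambda p:PN(p,.234,.142,.003)),("side",(392.5,141.1),lambda p:PN(p,.234,-.142,.003))]
f=lambda p:np.concatenate([proj(n,g(p))-uv for n,uv,g in ob])
r=least_squares(f,[.55,-.1,-.25,.3],loss="soft_l1"); p=r.x
print(p.round(4)); print(f(p).reshape(-1,2).round(1).tolist())
for nm,a in (("now",p[3]),("shut",0)):
    q=[*p[:3],a]
    for k,v in dict(left=(.19,.1,.006),right=(.19,-.1,.006),slot=(.165,0,.01)).items(): print(nm,k,PN(q,*v).round(4))
print("fastener top px",proj("top",PN(p,.165,0,.026)))
for t in (0,.1,.2,.25):   # slot ends (clockwise angle t): along panel (y cos t, -d..)
    print(t,[proj("top",PN(p,.165-np.sin(t)*s*.045,np.cos(t)*s*.045,.01)).round(1).tolist() for s in (1,-1)])
E
python3 fit.py
```

```text
[ 0.5802 -0.1378 -0.309   0.4067]
[[-1.0, -1.1], [0.2, 1.1], [-0.9, -0.8], [0.6, -1.7], [-0.3, -0.5], [0.2, 1.1], [0.1, 0.8], [0.8, -0.0], [1.5, -1.6], [0.0, 0.9], [-0.2, -1.0]]
now left [ 0.5543 -0.0246  0.1657]
now right [ 0.4935 -0.2151  0.1657]
now slot [ 0.5473 -0.1273  0.1595]
shut left [ 0.5373 -0.0191  0.091 ]
shut right [ 0.4764 -0.2097  0.091 ]
shut slot [ 0.5307 -0.122   0.095 ]
fastener top px [368.74826733 199.35141085]
0 [[344.1, 196.2], [388.2, 210.7]]
0.1 [[344.7, 194.4], [387.8, 212.5]]
0.2 [[345.5, 192.7], [387.1, 214.3]]
0.25 [[345.9, 191.9], [386.7, 215.2]]
```

```bash
cat > go.py <<'E'
import sys; from h import *
from bench import *
# target x y z, tool y heading deg
def delta(t,yaw=None):
    o=get_obs(); w,x,y,z=o["eef_rot"]; M=R.from_quat([x,y,z,w]).as_matrix()
    print("t",o["time_s"],"pos",o["eef_pos"].round(4),"yhead",np.degrees(np.arctan2(M[1,1],M[0,1])).round(1),"zaxis",M[:,2].round(3),"F",o["wrist_force"].round(1),"op",round(o["opening"],2),"q",o["q"].round(2))
    print("tool shift units",(M.T@(np.array(t)-o["eef_pos"])/.2).round(3))
    if yaw is not None:
        a=np.radians(yaw); Y=np.array([np.cos(a),np.sin(a),0]);Z=np.array([0,0,-1.]); D=np.c_[np.cross(Y,Z),Y,Z]
        print("turn units",(R.from_matrix(M.T@D).as_rotvec()/np.radians(60)).round(3))
a=[float(v) for v in sys.argv[1:]]; delta(a[:3],a[3] if len(a)>3 else None)
E
python3 go.py .545 -.022 .26 58
```

```text
t 1.1 pos [ 0.1976 -0.54    0.2313] yhead -69.9 zaxis [ 0.  0. -1.] F [ 0.9 -0.2  1. ] op 1.0 q [-1.43  0.18  1.61  0.    1.35 -0.21]
tool shift units [ 2.521 -1.835 -0.144]
turn units [ 0.    -0.    -2.132]
```

arm_command(motion="0.16 -0.115 -0.02 0 0 0 0; 0.16 -0.115 -0.02 0 0 0 0; 0.16 -0.115 -0.02 0 0 0 0; 0.16 -0.115 -0.02 0 0 0 0; 0.16 -0.115 -0.02 0 0 0 0; 0.16 -0.115 -0.02 0 0 0 0; 0.16 -0.115 -0.02 0 0 0 0; 0.16 -0.115 0 0 0 0 0; 0.16 -0.115 0 0 0 0 0; 0.16 -0.115 0 0 0 0 0")

```text
time_s: 1.93
eef_pos: [0.4239, -0.2081, 0.2604]
eef_rot: [0.002, 0.986, 0.167, 0.001]
wrist_force: [1.1, -0.7, 0.5]
opening: 0.001
```

```bash
python3 go.py .545 -.022 .26 58
```

```text
t 1.9333 pos [ 0.4239 -0.2081  0.2604] yhead -70.8 zaxis [ 0.002 -0.004 -1.   ] F [ 1.1 -0.7  0.5] op 0.0 q [-0.71 -0.08  1.82 -0.    1.4   0.53]
tool shift units [ 0.878 -0.679 -0.001]
turn units [ 0.003  0.005 -2.146]
```

arm_command(motion="0.15 -0.115 0 0 0 0 0; 0.15 -0.115 0 0 0 0 0; 0.15 -0.115 0 0 0 0 0; 0.15 -0.115 0 0 0 0 0; 0.15 -0.115 0 0 0 0 0; 0 0 0 0 0 -0.11 0; 0 0 0 0 0 -0.11 0; 0 0 0 0 0 -0.11 0; 0 0 0 0 0 -0.11 0; 0 0 0 0 0 -0.11 0")

```text
time_s: 2.77
eef_pos: [0.5356, -0.03, 0.2618]
eef_rot: [0.004, 0.89, 0.455, 0.003]
wrist_force: [-0.3, -0.7, -0.2]
opening: 0.002
```

arm_command(motion="0 0 0 0 0 -0.11 0; 0 0 0 0 0 -0.11 0; 0 0 0 0 0 -0.11 0; 0 0 0 0 0 -0.11 0; 0 0 0 0 0 -0.11 0; 0 0 0 0 0 -0.11 0; 0 0 0 0 0 -0.11 0; 0 0 0 0 0 -0.11 0; 0 0 0 0 0 -0.11 0; 0 0 0 0 0 -0.11 0")

```text
time_s: 3.6
eef_pos: [0.5357, -0.0292, 0.262]
eef_rot: [0.005, 0.472, 0.882, 0.0]
wrist_force: [0.8, -0.7, -0.5]
opening: 0.004
```

```bash
python3 go.py .545 -.022 .20 58
```

```text
t 3.6 pos [ 0.5357 -0.0292  0.262 ] yhead 33.7 zaxis [ 0.009 -0.004 -1.   ] F [ 0.8 -0.7 -0.5] op 0.0 q [-0.27  0.06  1.68 -0.    1.39 -0.86]
tool shift units [0.007 0.057 0.31 ]
turn units [ 0.003  0.009 -0.405]
```

arm_command(motion="0 0.02 0.07 0 0 -0.11 0; 0 0.02 0.07 0 0 -0.11 0; 0 0.02 0.07 0 0 -0.11 0; 0 0 0.07 0 0 -0.11 0; 0 0 0.05 0 0 0 0; 0 0 0.05 0 0 0 0; 0 0 0.05 0 0 0 0; 0 0 0.05 0 0 0 0")

```text
time_s: 4.27
eef_pos: [0.5492, -0.0225, 0.1661]
eef_rot: [0.01, 0.249, 0.968, -0.001]
wrist_force: [-0.2, 0.1, 3.1]
opening: -0.0
```

```bash
python3 go.py .54 -.022 .091 58
```

```text
t 4.2667 pos [ 0.5492 -0.0225  0.1661] yhead 61.2 zaxis [ 0.018 -0.007 -1.   ] F [-0.2  0.1  3.1] op -0.0 q [-0.26  0.18  1.75 -0.    1.2  -1.32]
tool shift units [ 0.049 -0.021  0.374]
turn units [0.003 0.018 0.053]
```

arm_command(motion="0.006 0 0.05 0 0 0 0; 0.006 0 0.05 0 0 0 0; 0.006 0 0.05 0 0 0 0; 0.006 0 0.05 0 0 0 0; 0.006 0 0.05 0 0 0 0; 0.006 0 0.05 0 0 0 0; 0 0 0.04 0 0 0 0; 0 0 0.03 0 0 0 0")

```text
time_s: 4.93
eef_pos: [0.544, -0.0197, 0.09]
eef_rot: [0.009, 0.251, 0.968, -0.001]
wrist_force: [-42.1, 8.3, 105.4]
opening: 0.002
```

arm_command(motion="0 0 -0.03 0 0 0 0; 0 0 -0.03 0 0 0 0; 0 0 -0.1 0 0 0 0.4; 0 0 -0.1 0 0 0 0.4; 0 0 -0.1 0 0 0 0.4")

```text
time_s: 5.35
eef_pos: [0.541, -0.0183, 0.1605]
eef_rot: [0.006, 0.251, 0.968, -0.001]
wrist_force: [0.6, -0.1, 0.2]
opening: 0.398
```

```bash
python3 go.py .5307 -.122 .16 58
python3 - <<'E'
from bench import *
import cv2
for n,(r0,r1,c0,c1) in (("top",(90,310,260,490)),("side",(100,270,220,420))):
    c=camera(n); a=cv2.cvtColor(c["img"],cv2.COLOR_RGB2BGR)[r0:r1,c0:c1]; cv2.imwrite(f"pics/{n}1.png",cv2.resize(a,None,fx=2.6,fy=2.6,interpolation=cv2.INTER_CUBIC))
E
```

```text
t 5.35 pos [ 0.541  -0.0183  0.1605] yhead 60.9 zaxis [ 0.011 -0.005 -1.   ] F [ 0.6 -0.1  0.2] op 0.4 q [-0.25  0.17  1.77 -0.    1.19 -1.31]
tool shift units [-0.207 -0.478  0.005]
turn units [0.001 0.012 0.048]
```

View pics/top1.png

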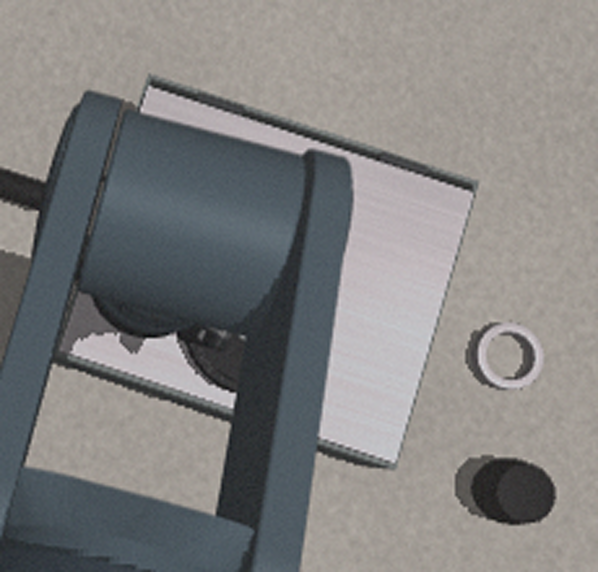

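View pics/side1.png

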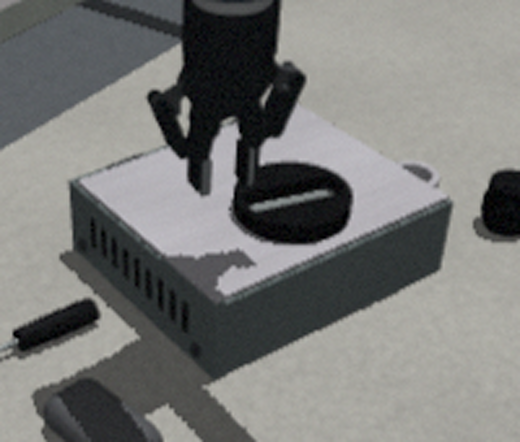

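```bash
cat > ov.py <<'E'
from h import *; import cv2,sys
p=[.5802,-.1378,-.309,0]
def ov(n,src,off,t,dst):
    a=cv2.imread(src)
    def poly(P,col): 
        q=np.array([(proj(n,x)-off)*2.6 for x in P]).round().astype(int); cv2.polylines(a,[q.reshape(-1,1,2)],True,col,1)
    th=np.linspace(0,2*np.pi,40)
    for h in (.026,): poly([PN(p,.165+.056*np.cos(k),.056*np.sin(k),h) for k in th],(0,255,0))
    def sl(u,v,h): return PN(p,.165-np.sin(t)*u-np.cos(t)*v*-1*-1,np.cos(t)*u-np.sin(t)*v,h)
    poly([sl(u,v,.026) for u,v in ((.045,.016),(.045,-.016),(-.045,-.016),(-.045,.016))],(0,0,255))
    poly([sl(u,v,.01) for u,v in ((.045,.016),(.045,-.016),(-.045,-.016),(-.045,.016))],(255,0,0))
    poly([PN(p,d,y,.006) for d,y in ((.234,.142),(.234,-.142),(0,-.142),(0,.142))],(255,255,0))
    cv2.imwrite(dst,a)
if __name__=="__main__":
    ov("side","pics/side1.png",(220,100),.24,"pics/side1o.png")
E
python3 ov.py
```

```text
(no output)
```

View pics/side1o.png

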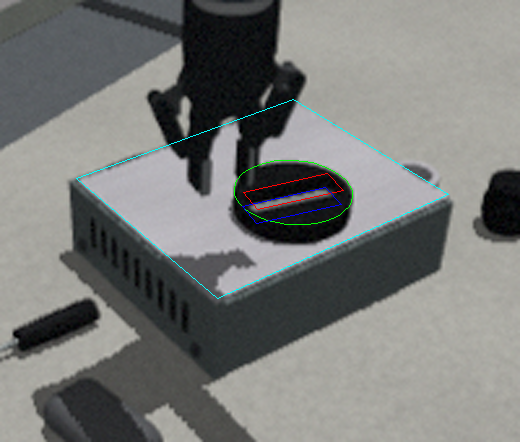

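arm_command(motion="-0.052 -0.12 0 0 0 0.04 0.4; -0.052 -0.12 0 0 0 0 0.4; -0.052 -0.12 0 0 0 0 0.4; -0.052 -0.12 0 0 0 0 0.4; 0 0 0 0 0 0 0.4")

```text
time_s: 5.87
eef_pos: [0.5296, -0.1241, 0.1591]
eef_rot: [0.01, 0.27, 0.963, -0.0]
wrist_force: [0.0, -0.1, 1.5]
opening: 0.4
```

```bash
python3 go.py .5307 -.122 .12 58.5
```

```text
t 5.8667 pos [ 0.5296 -0.1241  0.1591] yhead 58.7 zaxis [ 0.019 -0.006 -1.   ] F [ 0.  -0.1  1.5] op 0.4 q [-0.45  0.18  1.77  0.    1.18 -1.48]
tool shift units [0.004 0.011 0.195]
turn units [0.004 0.018 0.003]
```

arm_command(motion="0.004 0.011 0.06 0.004 0.018 0 0.4; 0 0 0.06 0 0 0 0.4; 0 0 0.06 0 0 0 0.4; 0 0 0 0 0 0 0.4")

```text
time_s: 6.2
eef_pos: [0.5289, -0.1225, 0.1171]
eef_rot: [-0.002, 0.273, 0.962, 0.001]
wrist_force: [-0.8, 0.4, -0.3]
opening: 0.4
```

```bash
python3 go.py .5307 -.122 .1 58.5
python3 - <<'E'
from bench import *
import cv2
for n,(r0,r1,c0,c1) in (("side",(100,270,220,420)),):
    c=camera(n); a=cv2.cvtColor(c["img"],cv2.COLOR_RGB2BGR)[r0:r1,c0:c1]; cv2.imwrite(f"pics/{n}2.png",cv2.resize(a,None,fx=4,fy=3.5,interpolation=cv2.INTER_CUBIC)[:590])
E
```

```text
t 6.2 pos [ 0.5289 -0.1225  0.1171] yhead 58.3 zaxis [-0.003  0.003 -1.   ] F [-0.8  0.4 -0.3] op 0.4 q [-0.45  0.24  1.78  0.    1.12 -1.47]
tool shift units [-0.007  0.007  0.085]
turn units [ 0.001 -0.003 -0.002]
```

View pics/side2.png

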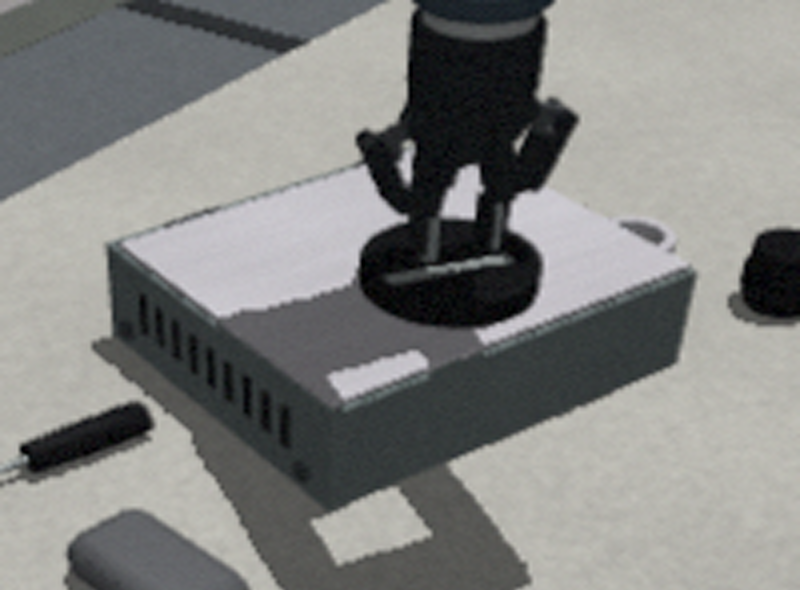

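arm_command(motion="-0.006 0.006 0.03 0 0 0 0.4; 0 0 0.03 0 0 0 0.4; 0 0 0.025 0 0 0 0.4; 0 0 0 0 0 0 0.4")

```text
time_s: 6.58
eef_pos: [0.5318, -0.1211, 0.0997]
eef_rot: [-0.001, 0.272, 0.962, 0.001]
wrist_force: [0.2, 0.2, -0.4]
opening: 0.4
```

```bash
python3 go.py .5307 -.122 .1 -18
```

```text
t 6.5833 pos [ 0.5318 -0.1211  0.0997] yhead 58.4 zaxis [-0.001  0.002 -1.   ] F [ 0.2  0.2 -0.4] op 0.4 q [-0.44  0.27  1.78  0.    1.08 -1.46]
tool shift units [ 0.002 -0.007 -0.001]
turn units [-0.    -0.003  1.274]
```

arm_command(motion="0 0 0 0 0 0.1 0.4; 0 0 0 0 0 0.1 0.4; 0 0 0 0 0 0.1 0.4; 0 0 0 0 0 0.1 0.4; 0 0 0 0 0 0.1 0.4; 0 0 0 0 0 0.1 0.4")

```text
time_s: 7.08
eef_pos: [0.5319, -0.1203, 0.0997]
eef_rot: [-0.001, 0.566, 0.825, 0.0]
wrist_force: [0.6, -1.2, -2.6]
opening: 0.4
```

```bash
python3 go.py .5307 -.122 .1 -18; python3 -c "
from bench import *
print(get_obs()['torque'])"
```

```text
t 7.0833 pos [ 0.5319 -0.1203  0.0997] yhead 21.1 zaxis [-0.001  0.002 -1.   ] F [ 0.6 -1.2 -2.6] op 0.4 q [-0.44  0.27  1.78  0.    1.08 -0.81]
tool shift units [-0.006 -0.008 -0.001]
turn units [-0.001 -0.002  0.652]
[-0.17823791 -0.10283538  0.16313081]
```

arm_command(motion="-0.004 -0.004 0 0 0 0.1 0.4; 0 0 0 0 0 0.1 0.4; 0 0 0 0 0 0.1 0.4; 0 0 0 0 0 0.1 0.4; 0 0 0 0 0 0.1 0.4; 0 0 0 0 0 0.1 0.4")

```text
time_s: 7.58
eef_pos: [0.5318, -0.1211, 0.0998]
eef_rot: [0.0, 0.802, 0.598, 0.0]
wrist_force: [-0.1, -1.2, -1.7]
opening: 0.396
```

```bash
python3 go.py .5307 -.122 .1 -18; python3 -c "
from bench import *
print(get_obs()['torque'])"
```

```text
t 7.5833 pos [ 0.5318 -0.1211  0.0998] yhead -16.6 zaxis [ 0.001  0.    -1.   ] F [-0.1 -1.2 -1.7] op 0.4 q [-0.44  0.27  1.79  0.    1.08 -0.15]
tool shift units [-0.006 -0.004 -0.001]
turn units [ 0.    -0.     0.023]
[-0.12982876 -0.00139145  0.1474394 ]
```

arm_command(motion="0 0 0 0 0 0.08 0.4; 0 0 0 0 0 0.06 0.4; 0 0 0 0 0 0.05 0.4; 0 0 0 0 0 0.04 0.4")

```text
time_s: 7.92
eef_pos: [0.5318, -0.1213, 0.0998]
eef_rot: [0.001, 0.871, 0.49, 0.0]
wrist_force: [-1.0, -0.7, -1.5]
opening: 0.4
```

```bash
python3 go.py .5307 -.122 .1 -18; python3 -c "
from bench import *
print(get_obs()['torque'])"
```

```text
t 7.9167 pos [ 0.5318 -0.1213  0.0998] yhead -31.3 zaxis [ 0.001 -0.001 -1.   ] F [-1.  -0.7 -1.5] op 0.4 q [-0.44  0.27  1.79 -0.    1.08  0.1 ]
tool shift units [-0.006 -0.003 -0.001]
turn units [ 0.001  0.001 -0.221]
[-0.11254849 -0.0153442   0.10498845]
```

arm_command(motion="0 0 0 0 0 0.04 0.4; 0 0 0 0 0 0.04 0.4; 0 0 0 0 0 0.04 0.4")

```text
time_s: 8.17
eef_pos: [0.5308, -0.1211, 0.0998]
eef_rot: [0.001, 0.899, 0.437, -0.002]
wrist_force: [-24.9, 5.4, 23.8]
opening: 0.402
```

```bash
python3 go.py .5307 -.122 .1 -18
python3 - <<'E'
from bench import *
import cv2
print(get_obs()['torque'])
for n,(r0,r1,c0,c1) in (("side",(100,270,220,420)),):
    c=camera(n); a=cv2.cvtColor(c["img"],cv2.COLOR_RGB2BGR)[r0:r1,c0:c1]; cv2.imwrite(f"pics/{n}3.png",cv2.resize(a,None,fx=4,fy=3.5,interpolation=cv2.INTER_CUBIC)[:590])
E
```

```text
t 8.1667 pos [ 0.5308 -0.1211  0.0998] yhead -38.1 zaxis [-0.002 -0.004 -1.   ] F [-24.9   5.4  23.8] op 0.4 q [-0.44  0.27  1.79 -0.01  1.08  0.23]
tool shift units [-0.004  0.002 -0.001]
turn units [ 0.     0.004 -0.336]
[-1.71824627e-03  3.34596450e+00  2.18962765e+00]
```

View pics/side3.png

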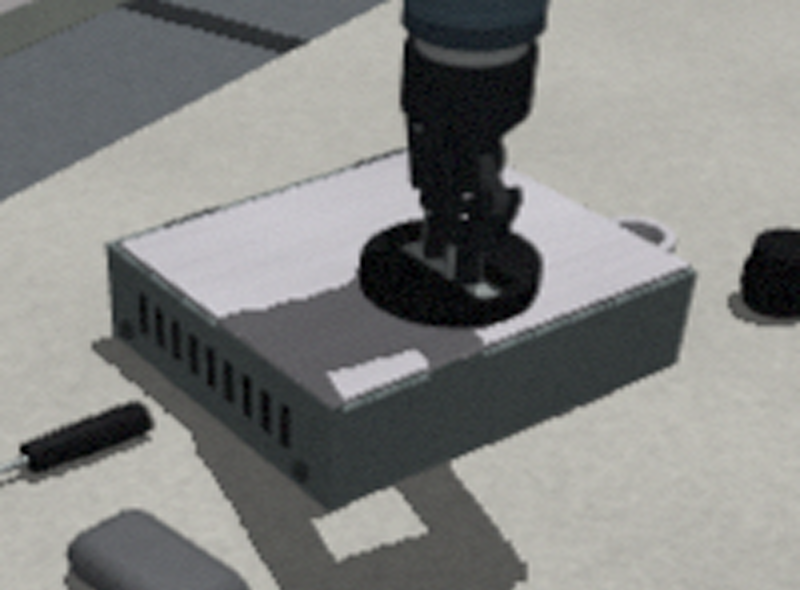

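arm_command(motion="0 0 0 0 0 -0.06 0.4; 0 0 0 0 0 -0.1 0.4; 0 0 0 0 0 -0.08 0.4; 0 0 -0.05 0 0 0 0.4; 0 0 -0.1 0 0 0 0.4; 0 0 -0.15 0 0 0 0.4; 0 0 -0.2 0 0 0 0.4; 0 0 -0.2 0 0 0 0.4; 0 0 0 0 0 0 0.4")

```text
time_s: 8.97
eef_pos: [0.5298, -0.1187, 0.2476]
eef_rot: [0.0, 0.838, 0.546, -0.003]
wrist_force: [0.9, -1.5, 1.4]
opening: 0.398
```

Run:
```python
from bench import *
import cv2
o=get_obs(); print(o["eef_pos"],o["wrist_force"],o["dq"].round(3))
for n,(r0,r1,c0,c1) in (("side",(100,270,220,420)),("top",(90,310,260,490))):
    c=camera(n); a=cv2.cvtColor(c["img"],cv2.COLOR_RGB2BGR)[r0:r1,c0:c1]; cv2.imwrite(f"pics/{n}4.png",cv2.resize(a,None,fx=2.6,fy=2.6,interpolation=cv2.INTER_CUBIC))
import numpy as np
from ov import ov
ov("side","pics/side4.png",(220,100),np.pi/2,"pics/side4o.png")
```

```text
[ 0.52983366 -0.11870262  0.2476264 ] [ 0.88078928 -1.51837558  1.37210982] [-0.001  0.021  0.065 -0.    -0.051  0.035]
```

View pics/side4.png

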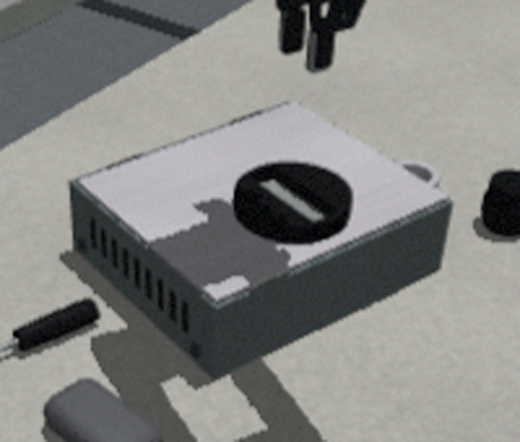

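View pics/side4o.png

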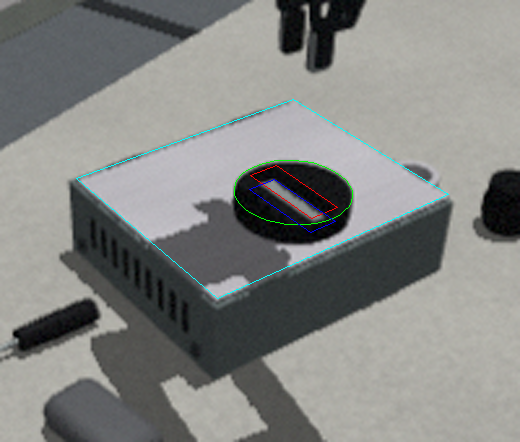

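View pics/top4.png

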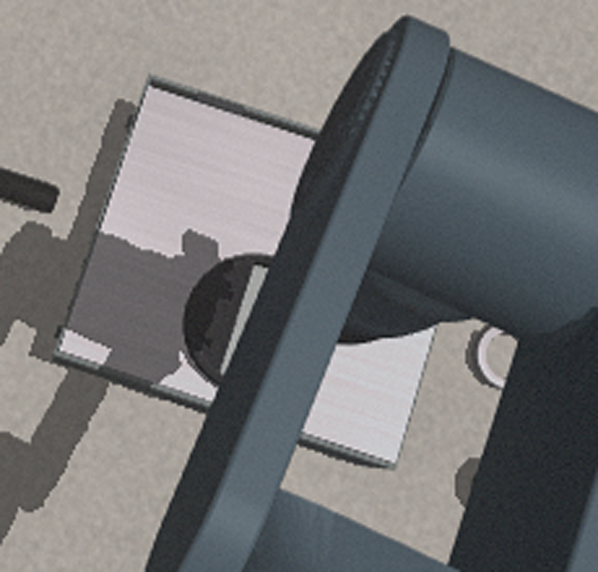

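```bash
python3 -c "
from bench import *
print(hand_in())"
```

```text
the job is handed in; nothing more can be done
None
```

I pushed the panel shut, turned the fastener clockwise to its stop, and handed the job in at about 9 s of the 54 s allowed. No verdict was reported.

- **Panel:** I pressed it down at panel_left with the closed fingertips. The push ended at 105 N on the wrist, close to the 120 N limit, because I drove a little too far into the stop. I backed off at once. The side picture then showed the panel flat on the housing.
- **Fastener:** I set both fingertips in the slot with the gripper partly open and turned it in place. The moment stayed at 0.10–0.16 N m until the end, then jumped to about 2.2 N m, which I took as the stop. I eased back within the slot's play and lifted straight out.
- **Last checks:** In the side picture, the slot and panel outlines computed for "shut and fully turned" lie on the real ones. A rough reading of the partly hidden slot in the top picture was about 2° off the panel's edge, within the roughly 10° allowed. The gripper is clear of the housing, with the TCP at z = 0.248 m.
- **Loose objects:** Those visible in the last pictures (screwdriver, mouse, lens and the edge of the ring) look unmoved. I judged that by eye and did not measure it.

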